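# Wedge the instrument platform just off its rests and hold

## Task

Take the yellow levelling wedge by its upright grip and push its thin end, flat on the bench, squarely under the steel front bar of the instrument platform until the platform just lifts off its two rest posts: about 3 mm at the bar, and at no time more than about 6 mm. Raise the platform with the wedge alone (the gripper and arm never lean on the platform or its red base), leave the bottle, the jar and the tube rack where they stand, and finish while still holding the wedge in place by its grip, with the platform resting on it: do not let go.

Things in the scene. Friction and masses are not known exactly. Their poses are not given: they have to be found in the camera images.
- wedge: loose yellow plastic wedge lying flat, 165 mm long (x from -15 to 150), 30 mm wide (flat sides at y = -15 and 15), 0.10 to 0.16 kg. Origin on its underside below the middle of the grip; +x points to the thin nose, z up. Top flat at z = 28 mm up to x = 30 mm, then slopes straight down, 1 in 5, to the 4 mm thick nose
- grip (a point): top centre of the wedge's upright grip block at its thick end: 30 x 30 mm in plan, flat sides along the wedge's x and y, top 60 mm above the wedge's underside
- band (a point): middle of the green band painted across the wedge's slope, from x = 56 to 73 mm of the wedge (77 to 94 mm behind the nose): with the wedge flat on the bench and the bar's axis over this band, the lift is right (1.5 to 5 mm)
- nose (a point): the wedge's nose end: on its underside at x = 150 mm of the wedge, middle of the width
- base: red frame fixed to the bench, origin on the bench below its middle. +x: direction to push the wedge; open front at x = -110 mm. Rails 12 mm high, 14 wide along x (-95 to 125 mm) at y = -83 and 83, a rest post 24 mm high on each at x = -80. Between them, y -70 to 70, the bench is free for the wedge back to x = 90 mm
- hinge (a point): middle of the platform's hinge axis, at x = 110 mm, z = 30 mm of the base. The aluminium platform reaches from the front bar to here, 180 mm wide (base y), underside 24 and top 34 mm above the bench; on it a grey instrument, 140 x 140 mm, up to 150 mm above the bench, from x = -45 to 95 mm of the base
- bar (a point): middle of the axis of the platform's round steel front bar, 12 mm thick, 180 mm long along the base's y, at x = -110 mm of the base, axis 24 mm above the bench at rest. The wedge, flat on the bench, first touches it with its nose 69 mm past the axis; each further 5 mm of push lifts it 1 mm (84 mm: 3 mm lift)
- platform (a joint): tilt of the hinged platform (rad): 0 on its rest posts, grows as the front bar rises; the bar is 220 mm from the hinge, so 0.0136 rad is a 3 mm lift. It turns freely and falls back by its weight; with instrument 0.5 to 0.9 kg, about half of it on the wedge
- bottle: loose clear bottle with orange cap, 68 mm wide, 150 mm high, origin under its middle; leave alone
- jar: loose amber jar with white cap, 60 mm wide, 90 mm high, origin under its middle; leave alone
- rack: loose blue tube rack with coloured caps, 60 x 120 mm, 42 mm high, origin under its middle; leave alone

How it is judged:
On the way:
1. the wedge's nose is under the bar, low on the bench, with the platform still at rest (x of nose in the frame of base between -0.1 and -0.02 m and y of nose in the frame of base between -0.07 and 0.07 m and height (world z) of nose below 0.01 m and value of joint platform below 0.004 rad), for 0.05 s.
At the end, for the whole second after the job is handed in: Platform still, lifted 1.2 to 5.2 mm at the bar (0.0055 to 0.0235 rad) by the wedge (over 1 N), which lies still and flat on the bench (5 mm, 0.06 rad), square to the bar within 15 degrees, held by the fingers (over 1.5 N); fingers and arm touch neither platform nor base (value of joint platform between 0.0055 and 0.0235 rad and velocity of joint platform below 0.02 rad/s and contact force between wedge and base above 1 N and height (world z) of each of wedge, nose below 0.005 m and angle between wedge's own z axis and vertical below 0.06 rad and angle between the x axis of wedge and the x axis of base, either way round below 0.26 rad and linear speed of wedge below 0.01 m/s and contact force between the fingers and wedge above 1.5 N and contact force between each of the fingers, the arm and base below 0.3 N); the arm keeps its last pose, push and grip.
It fails at once if the platform is lifted more than 7.5 mm at the bar (value of joint platform above 0.034 rad).
It fails at once if the gripper or arm leans on the platform or base (contact force between any of the fingers, the arm and base above 3 N).
It fails at once if a bystander is moved by more than 20 mm (distance of any of bottle, jar, rack from where it was at the start of the episode above 0.02 m).
It also fails if it takes over 42 s, if anything falls off the work surface, if the arm or the gripper's body presses on something with over 40 N, if the wrist force passes 120 N, or if a joint passes its speed limit or range.

## Robot

A 6-joint arm with a two-finger parallel gripper is mounted at the origin on the work surface. World frame = base frame: x ahead of the robot, y to its left, z up, the work surface at z = 0. Lengths are in m, angles in rad, forces in N, time in s.
With the tool pointing down it reaches from about 0.3 to 0.75 m from the base axis. Payload 8.5 kg.
Tool frame: the origin (TCP) lies on the centre line of the jaws, within the pads' length; the fingertips stand 11 mm ahead of it and the grasp point (between the pads) lies 8 mm behind it; z points along the fingers, y is the line along which they close (so a half turn about z gives the same grasp; the last joint's range is limited). The gripper opens to 85 mm and grips with 20 to 120 N. Pads are 22 mm wide; open, the fingers measure 114 mm over their backs; the gripper's body (76 mm by 85 mm) begins 54 mm behind the grasp point. The pads swing forward as they close: fully open they stand 13 mm farther back than shut.
Start: joints at [-1.518, 0.381, 1.297, -0, 1.464, -0.215], TCP at [0.146, -0.53, 0.213] pointing down, gripper open.
Joint ranges: [-3.11, 3.11], [-0.89, 2.33], [0.22, 2.48], [-1.42, 4.56], [0.17, 2.85], [-2.88, 2.88]. Speed limits (rad/s): [2.39, 2.39, 3.14, 3.14, 3.14, 3.14].

## Interface

Orientations are given as a unit quaternion [w, x, y, z].
In Python, from cell import r, solve_ik, sensors, vision, ticket gives the robot as it stands. Calls block until the motion is done:
- r.reach(position, orientation): joint-space move of the TCP to a pose.
- r.move_l(position, rotation=None, vel=0.15): straight line of the TCP; rotation=None keeps the orientation; vel is the mean speed in m/s.
- r.move_joints(angles): joint-space move.
- r.move_gripper(opening, squeeze=None): finger opening in m; squeeze is the grip in N (None keeps the last); returns when the fingers have stopped.
- r.wait(seconds).
- solve_ik(position, orientation): joint angles nearest the present ones, or None.
- sensors.state(): the state.
- vision.read_camera(name): name is "scene" or "top" or "wrist"; returns a dict with "image" (384x512x3 uint8, blue, green, red), "depth" (384x512 float32, m along the optical axis (not along the pixel's ray), 0 where there is no reading), "intrinsics" (3x3 intrinsics, pixels), "k1" (the pictures are not rectified: a ray, as slopes to the right and down, at radius r is drawn at 1 + k1 r^2 times it, then the intrinsics apply), "camera_from_world" (4x4, takes a point from world to camera coordinates). Camera axes: x right, y down, z forward; pixel columns grow to the right and rows downward; lengths in m; the calibration is good to about 2 mm. A picture is of the moment at which its call begins.
A pose or a line that the arm cannot do raises r.PlanningError and nothing moves.
- ticket.job_done(): hands the job in; it is judged then, once.
The state is a dict: "time": time; "qpos": joint angles; "qvel": joint speeds; "tau": joint torques, N m; "position": TCP position; "ee_rot": TCP orientation; "force": force on the tool from outside, world axes, zero at the start; "torque": the same for the moment, N m; "finger_gap": finger opening in m; "grip_force": force on a finger pad.
Only numpy, scipy, OpenCV 4.12 (cv2) and the standard library are available. Lean on these libraries where they do the work, as an engineer would, in place of code of your own. Each camera call takes 0.05 s, during which the arm holds its last target. There are 200 camera calls.

## Working session

There is one attempt and no reset: what is moved stays moved. The work goes in short steps, each a Python script; the robot and the scene stay as the last script left them, time stands still between calls to the robot, and variables do not carry over. Pictures are saved under pics/ and viewed, at most 10 in all, crops included, and the job is handed in when it is done.

```bash
ls; mkdir -p pics
cat > h.py <<'E'
import numpy as np, cv2
from cell import r, solve_ik, sensors, vision, ticket
def ray(c,uv):
    K=c["intrinsics"];k=c["k1"]
    p=cv2.undistortPoints(np.array(uv,float).reshape(-1,1,2),K,np.array([k,0,0,0,0],float)).reshape(-1,2)
    T=np.linalg.inv(c["camera_from_world"])
    d=np.c_[p,np.ones(len(p))]@T[:3,:3].T
    return T[:3,3],d
def plane(c,uv,z):
    o,d=ray(c,uv); return o+d*((z-o[2])/d[:,2])[:,None]
def cloud(c,mask):
    v,u=np.nonzero(mask&(c["depth"]>0)); o,d=ray(c,np.c_[u,v]); return o+d*c["depth"][v,u][:,None]
E
python3 - <<'E'
from h import *
for n in("top","scene"):
    c=vision.read_camera(n); cv2.imwrite(f"pics/{n}0.png",c["image"]); print(n,c["k1"],np.linalg.inv(c["camera_from_world"]).round(3).tolist())
print(sensors.state())
E
```

```text
pics
top 0.004795158318207524 [[0.027, -0.997, 0.076, 0.438], [-1.0, -0.028, -0.005, -0.007], [0.007, -0.075, -0.997, 1.124], [0.0, 0.0, 0.0, 1.0]]
scene 0.0030305935674625846 [[-0.45, 0.647, -0.615, 1.15], [0.893, 0.321, -0.315, 0.329], [-0.006, -0.691, -0.723, 0.812], [0.0, 0.0, 0.0, 1.0]]
{'time': 0.1, 'qpos': array([-1.51832131e+00,  3.81127707e-01,  1.29814167e+00, -1.65842271e-05,
        1.46358940e+00, -2.15290986e-01]), 'qvel': array([ 0.00082537, -0.00047273, -0.00186777,  0.00085536,  0.00150776,
       -0.00015705]), 'tau': array([ 2.70240547e-03, -4.49218369e+01, -2.31653184e+01, -2.31371387e-04,
        3.66665350e-03, -2.34479410e-05]), 'position': array([ 0.14550104, -0.53012021,  0.21268863]), 'ee_rot': array([-6.31635244e-04,  9.91050733e-01,  1.33484249e-01,  4.32627090e-05]), 'force': array([-0.10881239, -0.69643563,  0.03502218]), 'torque': array([ 0.04541765,  0.01343566, -0.01313022]), 'grip_force': 0.0, 'finger_gap': 0.08528299438723741}
```

View pics/top0.png

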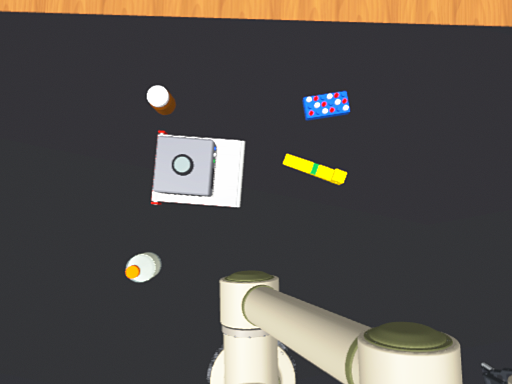

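View pics/scene0.png

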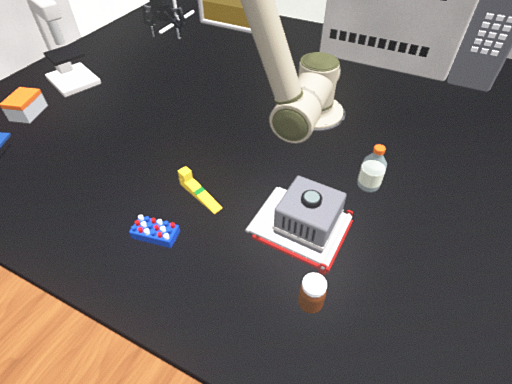

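Run:
```python
from h import *
c=vision.read_camera("top"); im=c["image"]; hsv=cv2.cvtColor(im,cv2.COLOR_BGR2HSV)
a=cv2.resize(im[115:225,140:360],None,fx=3.6,fy=3.6,interpolation=cv2.INTER_NEAREST); cv2.imwrite("pics/crop1.png",a)
y=cv2.inRange(hsv,(22,120,80),(75,255,255))>0; y[:, :260]=0; y[:140]=0;y[200:]=0
P=cloud(c,y); print("wedge n",len(P),"z",np.percentile(P[:,2],[2,50,98]))
print(cv2.minAreaRect(P[:,:2].astype(np.float32)))
h=P[P[:,2]>.052]; print("grip top",len(h),h.mean(0), cv2.minAreaRect(h[:,:2].astype(np.float32)))
g=(cv2.inRange(hsv,(45,100,50),(75,255,255))>0)&y; G=cloud(c,g); print("band",G.mean(0))
m=np.zeros(y.shape,bool); m[120:215,145:255]=1
Q=cloud(c,m); s=Q[(Q[:,2]>.022)&(Q[:,2]<.042)]; print("plat",len(s),np.median(s[:,2]),cv2.minAreaRect(s[:,:2].astype(np.float32)))
t=Q[Q[:,2]>.09]; print("instr",cv2.minAreaRect(t[:,:2].astype(np.float32)),np.median(t[:,2]))
print(cv2.boxPoints(cv2.minAreaRect(s[:,:2].astype(np.float32))))
rd=(cv2.inRange(hsv,(0,150,80),(8,255,255))>0)&m; print("red",cloud(c,rd).round(3)[:40].tolist())
```

```text
wedge n 847 z [-0.00089452  0.0198857   0.06296424]
((0.5734145641326904, -0.1572481393814087), (0.17968714237213135, 0.04249988868832588), 71.41309356689453)
grip top 138 [ 0.54762086 -0.21488494  0.06053542] ((0.5478059649467468, -0.21541418135166168), (0.030131151899695396, 0.02957819402217865), 71.02375793457031)
band [ 0.56978459 -0.15405733  0.02126583]
plat 2362 0.034572355571780844 ((0.5537581443786621, 0.15925969183444977), (0.2361840009689331, 0.19778311252593994), 87.28475952148438)
instr ((0.5548089742660522, 0.1810491383075714), (0.14296841621398926, 0.14152412116527557), 87.51763916015625) 0.13470860724317074
[[0.44938335 0.04598498]
 [0.6469444  0.03661557]
 [0.6581329  0.2725344 ]
 [0.4605719  0.2819038 ]]
red [[0.668, 0.282, 0.001], [0.668, 0.279, 0.002], [0.668, 0.277, 0.001], [0.665, 0.282, 0.002], [0.656, 0.269, 0.043], [0.657, 0.266, 0.041], [0.657, 0.264, 0.04], [0.657, 0.261, 0.043], [0.657, 0.258, 0.041], [0.657, 0.256, 0.04], [0.662, 0.282, 0.0], [0.654, 0.269, 0.04], [0.653, 0.264, 0.048], [0.654, 0.263, 0.044], [0.654, 0.261, 0.042], [0.654, 0.257, 0.044], [0.655, 0.256, 0.04], [0.656, 0.255, 0.031], [0.653, 0.257, 0.034], [0.653, 0.254, 0.036], [0.655, 0.254, 0.025], [0.466, 0.292, 0.002], [0.465, 0.278, 0.043], [0.465, 0.275, 0.043], [0.465, 0.274, 0.04], [0.466, 0.271, 0.041], [0.466, 0.265, 0.044], [0.466, 0.263, 0.04], [0.466, 0.264, 0.026], [0.463, 0.292, 0.0], [0.463, 0.278, 0.043], [0.463, 0.276, 0.043], [0.463, 0.273, 0.042], [0.463, 0.269, 0.046], [0.463, 0.268, 0.04], [0.463, 0.265, 0.041], [0.463, 0.264, 0.037], [0.463, 0.263, 0.03], [0.464, 0.264, 0.016], [0.464, 0.263, 0.009]]
```

View pics/crop1.png

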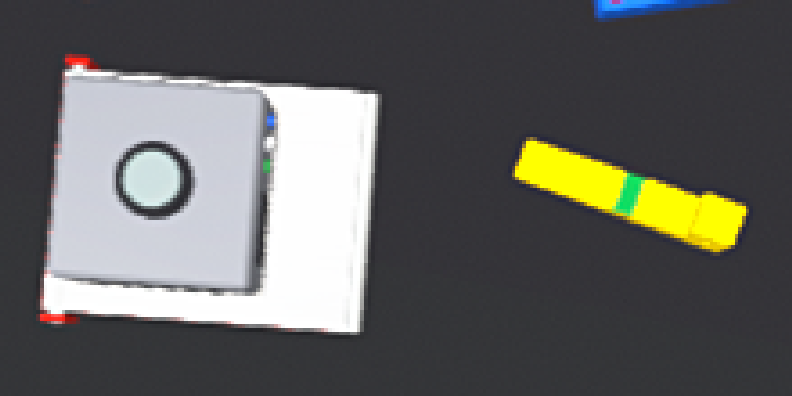

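```bash
cat >> h.py <<'E'
def quat(psi): return [0,np.cos(psi/2),np.sin(psi/2),0]
E
python3 - <<'E'
from h import *
c=vision.read_camera("top"); g=c["image"].astype(float).mean(2)
L=[];R=[]
for v in range(150,200):
    row=g[v,215:260]; i=np.max(np.nonzero(row>130)[0]); u=215+i+(row[i]-130)/(row[i]-row[i+1]); R.append((u,v))
p=plane(c,R,0.024); k=np.polyfit(p[:,0],p[:,1],1); print("front edge y=",k,"rms",np.std(p[:,1]-np.polyval(k,p[:,0])), "at .55",np.polyval(k,.55))
T=[];B=[]
for u in range(222,238):
    col=g[125:215,u]; idx=np.nonzero(col>130)[0]; a,b=idx[0],idx[-1]
    T.append((u,125+a-(col[a]-130)/(col[a]-col[a-1]))); B.append((u,125+b+(col[b]-130)/(col[b]-col[b+1])))
for n,q in(("far",T),("near",B)):
    p=plane(c,q,.034); print(n,p.mean(0),np.polyfit(p[:,1],p[:,0],1))
for ps in (71.2,71.2-180):
    for pos in([.548,-.215,.2],[.548,-.215,.032]): print(ps,solve_ik(pos,quat(np.radians(ps))))
    print(solve_ik([.545,-.02,.032],quat(np.radians(ps+16))))
E
```

```text
front edge y= [-0.0472461   0.06819082] rms 0.00017782941301637529 at .55 0.04220546583444521
far [0.64225929 0.07915125 0.034     ] [0.03912533 0.63916247]
near [0.45938951 0.07305981 0.034     ] [0.05162903 0.45561751]
71.2 [-5.74835093e-01  4.58114169e-01  1.20888189e+00 -4.44089210e-16
  1.47459659e+00 -2.46713194e-01]
71.2 [-5.74835093e-01  6.29799355e-01  1.43321818e+00 -4.44089210e-16
  1.07857512e+00 -2.46713194e-01]
[-2.53834754e-01  5.71840668e-01  1.56119912e+00 -4.44089210e-16
  1.00855287e+00 -2.04965535e-01]
-108.8 None
-108.8 None
None
```

Run:
```python
from h import *
r.reach([.548,-.215,.16],quat(np.radians(71.2)))
c=vision.read_camera("wrist"); cv2.imwrite("pics/w1.png",c["image"]); print(np.linalg.inv(c["camera_from_world"]).round(3).tolist(),sensors.state()["time"],sensors.state()["position"])
hsv=cv2.cvtColor(c["image"],cv2.COLOR_BGR2HSV)
y=cv2.inRange(hsv,(22,120,80),(75,255,255))>0
P=cloud(c,y); print(len(P)); h=P[(P[:,2]>.053)&(P[:,2]<.068)]
print(len(h), h.mean(0) if len(h) else 0, cv2.minAreaRect(h[:,:2].astype(np.float32)) if len(h) else 0)
print(cv2.minAreaRect(P[:,:2].astype(np.float32)))
```

```text
[[0.946, -0.307, -0.102, 0.575], [-0.324, -0.898, -0.298, -0.14], [0.0, 0.315, -0.949, 0.322], [0.0, 0.0, 0.0, 1.0]] 2.1167 [ 0.54768135 -0.21595181  0.16011424]
5756
990 [ 0.55006347 -0.21257754  0.06061695] ((0.5495511889457703, -0.21336078643798828), (0.02999562956392765, 0.029417281970381737), 71.747314453125)
((0.5665740966796875, -0.15922892093658447), (0.19125866889953613, 0.03986675664782524), 71.65296936035156)
```

View pics/w1.png

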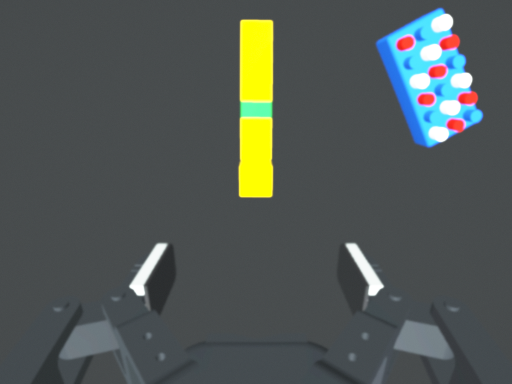

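Run:
```python
from h import *
ps=np.radians(71.5)
r.reach([.549,-.214,.10],quat(ps)); r.move_l([.549,-.214,.034],vel=.08)
f0=sensors.state()["force"]
r.move_gripper(0.02,60); s=sensors.state(); print(s["finger_gap"],s["grip_force"],s["position"],f0,s["force"])
p=s["position"].copy()
r.move_l([p[0],p[1],p[2]+.005],vel=.03); print("lift",sensors.state()["force"])
u=np.array([.0472,.9989]);B=np.array([.550,.048]); g=B-.19*u
r.move_l([g[0],g[1],p[2]+.005],quat(np.radians(87.3)),vel=.06)
s=sensors.state();print(s["time"],s["position"],s["force"],s["finger_gap"],s["grip_force"],p)
for n in("wrist","top"):
    c=vision.read_camera(n); cv2.imwrite(f"pics/{n}2.png",c["image"])
    hsv=cv2.cvtColor(c["image"],cv2.COLOR_BGR2HSV); y=cv2.inRange(hsv,(22,120,80),(75,255,255))>0
    if n=="top": y[:, :240]=0; y[:130]=0;y[210:]=0
    P=cloud(c,y); P=P[P[:,2]<.032]; print(n,len(P),cv2.minAreaRect(P[:,:2].astype(np.float32)),cv2.boxPoints(cv2.minAreaRect(P[:,:2].astype(np.float32))).tolist())
    G=cloud(c,(cv2.inRange(hsv,(45,100,50),(75,255,255))>0)&y); print("band",G.mean(0))
```

```text
0.027788959577381624 59.51575219631195 [ 0.54915549 -0.21414433  0.03444468] [ 0.03768054 -0.35311921  0.03086374] [-1.44872009 -0.22027792  4.9331431 ]
lift [-0.81491859  0.31425483 -1.78590253]
5.7 [ 0.54110008 -0.14212526  0.03942734] [ 0.07009058  0.11242236 -0.99855773] 0.02785972941890639 59.17570888996124 [ 0.54915549 -0.21414433  0.03444468]
wrist 9116 ((0.5443693399429321, -0.10442974418401718), (0.19970589876174927, 0.04512014612555504), 86.93373107910156) [[0.5165003538131714, -0.20293298363685608], [0.5615558624267578, -0.2053464949131012], [0.5722383260726929, -0.005926504731178284], [0.5271828174591064, -0.0035129934549331665]]
band [ 0.54511747 -0.07804855  0.02611501]
top 419 ((0.5466151833534241, -0.056997328996658325), (0.13110046088695526, 0.03515277057886124), 88.09131622314453) [[0.5268653035163879, -0.12192578613758087], [0.5619985461235046, -0.12309660017490387], [0.5663650631904602, 0.007931128144264221], [0.5312318205833435, 0.00910194218158722]]
band [ 0.54724455 -0.07809764  0.02381785]
```

View pics/wrist2.png

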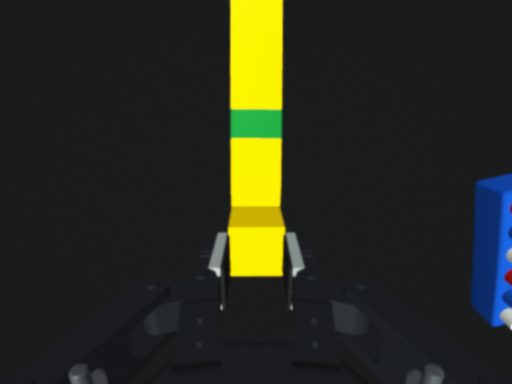

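```bash
cat >> h.py <<'E'
U=np.array([.0472,.9989]);B=np.array([.550,.048])
def show(t):
    s=sensors.state();f=s["force"];p=s["position"];d=p[:2]-B
    print(t,"d",round(float(d@U)*1e3,1),"lat",round(float(d@[U[1],-U[0]])*1e3,1),"z",p[2].round(4),"F along",(f[:2]@U).round(2),"Fz",f[2].round(2),"t",round(s["time"],1),"gf",round(s["grip_force"],1),flush=True)
    return s
E
python3 - <<'E'
from h import *
s=show("start")
for z in (.0370,.0360,.0355,.035,.0345,.034):
    p=sensors.state()["position"]; g=B-.19*U
    r.move_l([g[0],g[1],z],vel=.02); s=show("down")
    if s["force"][2]>2: break
# advance: nose d = tool d +150 ; go to nose +50
for d in (-.130,-.100,-.086):
    g=B+d*U; r.move_l([g[0],g[1],z],vel=.05); s=show("adv")
c=vision.read_camera("wrist"); cv2.imwrite("pics/w3.png",c["image"])
c=vision.read_camera("scene"); cv2.imwrite("pics/s3.png",cv2.resize(c["image"][140:280,150:370],None,fx=3.6,fy=3.6,interpolation=cv2.INTER_CUBIC))
E
```

```text
start d -190.3 lat 0.0 z 0.0394 F along -0.03 Fz -1.81 t 5.8 gf 59.2
down d -190.0 lat -0.1 z 0.0368 F along 0.54 Fz -0.82 t 6.1 gf 59.2
down d -190.0 lat -0.0 z 0.036 F along 0.19 Fz -1.59 t 6.3 gf 59.2
down d -190.0 lat -0.0 z 0.0355 F along 0.13 Fz -1.57 t 6.6 gf 59.2
down d -190.0 lat -0.0 z 0.035 F along -0.14 Fz -1.14 t 6.8 gf 59.2
down d -190.0 lat 0.0 z 0.0345 F along 0.01 Fz 0.14 t 7.1 gf 59.2
down d -190.1 lat 0.1 z 0.0344 F along 0.23 Fz 5.85 t 7.3 gf 59.9
adv d -129.7 lat 0.5 z 0.0344 F along -1.52 Fz 5.42 t 8.7 gf 60.0
adv d -99.3 lat 0.4 z 0.0344 F along 0.6 Fz 6.8 t 9.4 gf 60.0
adv d -85.1 lat 0.4 z 0.0344 F along 1.37 Fz 6.17 t 9.9 gf 60.0
```

View pics/w3.png

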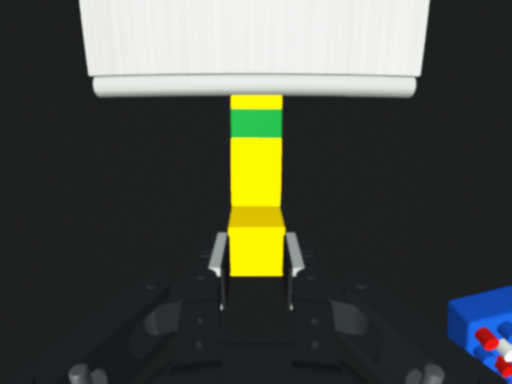

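View pics/s3.png

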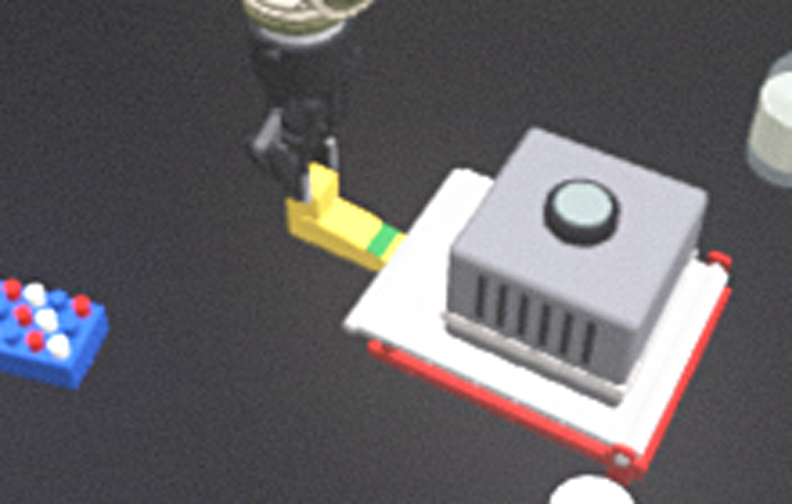

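Run:
```python
from h import *
def pz():
    c=vision.read_camera("wrist"); hsv=cv2.cvtColor(c["image"],cv2.COLOR_BGR2HSV)
    m=(hsv[:,:,1]<40)&(hsv[:,:,2]>150); m[115:]=0
    P=cloud(c,m); d=(P[:,:2]-B)@U; q=P[(d>.008)&(d<.020)]; b=P[d<.006]
    return "plat z mm %.2f n%d bar front d %.1f"%(np.median(q[:,2])*1e3,len(q),np.percentile(d,1)*1e3)
print(pz())
z=.034
for d in np.arange(-84,-67.9,2)/1e3:
    g=B+d*U; r.move_l([g[0],g[1],z],vel=.015); s=show("push"); print("  ",pz())
c=vision.read_camera("wrist"); cv2.imwrite("pics/w4.png",c["image"])
```

```text
plat z mm 34.88 n8158 bar front d -3.0
push d -83.6 lat 0.5 z 0.0344 F along -1.5 Fz 6.13 t 10.3 gf 60.0
   plat z mm 34.88 n8115 bar front d -2.9
push d -81.8 lat 0.5 z 0.0344 F along -1.93 Fz 5.48 t 10.6 gf 60.0
   plat z mm 34.86 n8010 bar front d -2.9
push d -80.0 lat 0.5 z 0.0344 F along -3.33 Fz 5.62 t 11.0 gf 59.9
   plat z mm 34.88 n7975 bar front d -2.8
push d -78.4 lat 0.5 z 0.0344 F along -5.79 Fz 5.12 t 11.3 gf 59.9
   plat z mm 35.19 n7909 bar front d -2.8
push d -76.4 lat 0.6 z 0.0344 F along -5.62 Fz 5.56 t 11.6 gf 59.9
   plat z mm 35.55 n7890 bar front d -2.8
push d -74.4 lat 0.6 z 0.0344 F along -5.81 Fz 4.78 t 12.0 gf 59.9
   plat z mm 35.90 n7876 bar front d -2.7
push d -72.4 lat 0.6 z 0.0344 F along -7.15 Fz 5.29 t 12.3 gf 59.9
   plat z mm 36.29 n7845 bar front d -1.5
push d -70.4 lat 0.6 z 0.0344 F along -4.92 Fz 5.01 t 12.6 gf 59.9
   plat z mm 36.68 n7771 bar front d 0.6
push d -68.4 lat 0.6 z 0.0344 F along -4.91 Fz 4.68 t 13.0 gf 59.9
   plat z mm 37.06 n7713 bar front d 2.6
```

View pics/w4.png

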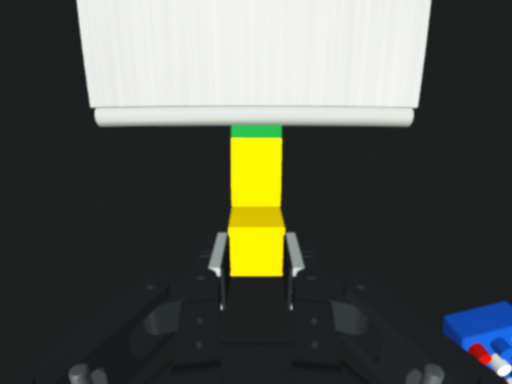

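Run:
```python
from h import *
for d in (-.0665,-.065):
    g=B+d*U; r.move_l([g[0],g[1],.034],vel=.012); show("push")
r.wait(.7); s=show("hold")
c=vision.read_camera("wrist"); hsv=cv2.cvtColor(c["image"],cv2.COLOR_BGR2HSV)
m=(hsv[:,:,1]<40)&(hsv[:,:,2]>150); m[125:]=0
P=cloud(c,m); d=(P[:,:2]-B)@U; lift=np.median(P[(d>.008)&(d<.02),2])-.03488
print("lift",lift)
if .002<lift<.004 and s["grip_force"]>20: print(ticket.job_done())
```

```text
push d -67.0 lat 0.6 z 0.0344 F along -5.87 Fz 4.85 t 13.3 gf 59.9
push d -65.5 lat 0.6 z 0.0344 F along -6.68 Fz 4.66 t 13.6 gf 59.9
hold d -65.5 lat 0.6 z 0.0344 F along -7.08 Fz 6.16 t 14.3 gf 59.9
lift 0.0027378875946409906
the job is handed in; nothing more can be done
None
```

The job is handed in at about 14 s on the robot's clock: the wedge sits squarely under the bar, the platform is lifted about 2.7 mm by depth measurement, and the gripper is still holding the grip at 60 N. The hand-in gave no verdict.

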